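# Hold back the belt tensioner for a belt change

### The job

Get the small belt finisher ready for a new belt: first push its lock slide away from the arm until it snaps into its detent, then push the sprung tensioner arm back past the click of its catch and right on to its stop post. Finish while still holding the arm back there against its spring (do not let it rest on the catch), so that a colleague can slip the belt on; leave the tools lying around alone.

Things in the scene. Friction and masses are not known exactly. Their poses are not given: they have to be found in the camera images.
- finisher_base: Grey base plate of a belt finisher, fixed on the bench, 240 x 236 x 12 mm. Origin at its underside, 2 mm from the centre (z = 0 is the bench); x points to the far edge, y to the left (drive drum and motor housing, 63 mm tall), z up. Work only on the right half (negative y): guides there stand at most 33 mm above the bench, the stop post 40 mm, the pivot screw 51 mm.
- lock_slide (a joint): Travel (m) of the flat steel lock slide, far right on the plate, along base +x: 0 = locked, 0.036 = end stop, withdrawn; starts at 0 to 0.010. Until withdrawn its tongue blocks the tail of the tensioner arm. A spring detent resists with about 5 N from 0.021 to 0.027, then lets it jump to 0.032 or more and keeps it there; sliding friction 1 N.
- thumb_face (a point): Centre of the near face (facing base -x) of the upright thumb tab of the lock slide, 46 mm above the bench. The tab is 10 mm thick (base x), 26 mm wide (base y) and stands from 26 to 66 mm above the bench. It moves with the slide; there is nothing over 33 mm tall for 50 mm in front of it.
- tensioner (a joint): Angle (rad) of the dark steel tensioner arm about its vertical pivot: 0 = rest, sprung out to the right; 0.62 = at the stop post. Grows as the tip swings left (base +y), clockwise from above. Its pin rides up the catch from 0.18 on; the catch clicks at 0.36 and holds a released arm there. The spring always pushes back: at the tab 4 N at 0, 7 N at 0.62, up to 10 N on the catch's ramp.
- tab_face (a point): Centre of the outer (right) face of the arm's upright push tab, beside the idler roller near the tip: flat dark plate 44 mm long along the arm, 5 mm thick, from 30 to 74 mm above the bench. 52 mm above the bench, 86 mm from the pivot axis; moves with the arm. Outward normal: base -y turned by (0.32 - angle) rad counter-clockwise from above. Nothing over 33 mm tall stands to its right.
- pivot (a point): Point on the vertical pivot axis of the tensioner arm, 50 mm above the bench, fixed to the base at x 20 mm, y -30 mm.
- catch (a point): Upper corner of the square face of the pawl slider (the catch) at the near edge of the plate, 28 mm above the bench; the pin under the arm's tip rides up the pawl's ramp and clicks in to the left of this face.
- bench_block: Bystander: loose polished steel block 62 x 62 x 18 mm to the right of the base; origin at the centre of its underside. Leave it alone.
- folding_loupe: Bystander: loose small folding loupe 26 x 34 x 14 mm to the right of the base, farther off; origin at the centre of its underside. Leave it alone.
- tweezers: Bystander: loose steel tweezers 150 x 14 x 9 mm to the left of the base; origin at the centre of their underside. Leave them alone.

How it is judged:
By the outcome, as a careful person would: the job done as asked, in the order asked, and still so for the second after the job is handed in, while the arm keeps its last pose, push and grip.
It also fails if it takes over 37 s, if anything falls off the work surface, if the arm or the gripper's body presses on something with over 40 N, if the wrist force passes 120 N, or if a joint passes its speed limit or range.

### The arm

A 7-joint arm with a two-finger parallel gripper is mounted at the origin on a cart in front of the work surface, level with it; the furniture and walls round the work are solid. World frame = base frame: x ahead of the robot, y to its left, z up, the work surface at z = 0. Lengths are in m, angles in rad, forces in N, time in s.
With the tool pointing down it reaches from about 0.425 to 0.875 m from the base axis. Payload 4.7 kg.
Tool frame: the origin (TCP) lies midway between the tips of the shut fingers; the grasp point (between the pads) lies 19 mm behind it; z points along the fingers, y is the line along which they close (so a half turn about z gives the same grasp; the last joint's range is limited). The gripper opens to 87 mm and grips with 3 to 60 N. Pads are 19 mm wide; open, the fingers measure 117 mm over their backs; the gripper's body (75 mm by 190 mm) begins 51 mm behind the grasp point.
Start: joints at [-1.207, 0.321, -0.07, 1.45, 0.023, 1.371, -0.057], TCP at [0.223, 0.611, 0.223] pointing down, gripper open.
Joint ranges: [-2.86, 2.86], [-0.3, 2.09], [-1.38, 1.24], [0.06, 2.45], [-1.56, 4.7], [0.09, 2.05], [-2.69, 2.69]. Speed limits (rad/s): [2.57, 2.57, 3.14, 3.14, 3.14, 3.14, 3.14].

### API

Orientations are given as a rotation vector (axis times angle).
In Python, from bench import ctrl, get_image, calibration gives the robot as it stands.
- The arm moves only by the tool apply_moves, never from a script. Its arguments are lists of equal length, an entry for each row: "dp": the shift along the tool's x, y, z in m, a list of three; "twist": the turn, a rotation vector about the tool's x, y, z in rad, a list of three; "fingers": the closure, from 0 (fully open) to 1 (shut). In form: {"dp": [[dx, dy, dz], ...], "twist": [[ax, ay, az], ...], "fingers": [fingers, ...]}. A call has 1 to 10 rows; each row shifts and turns the commanded pose from where the row before left it, along the tool's axes as they then stand; what a row does not reach is not made up. A row lasts 1/10 s, in which the tool goes at most 50 mm and 8.59 degrees, less where a joint would pass 70% of its speed; a pose out of reach is approached as far as the arm can. A call is refused whole if a number of a shift passes 0.05 or a number of a turn 0.15, either way. A call with a gripper value outside its range is refused whole. The fingers move at their own pace and stop on an object; "newtons" is the grip in N (left out, the last holds). Time passes only in rows, so rows that do not move let the fingers close. It gives the time, the measured TCP pose, the force, the opening and the grip force at its end, in the units of the state.
- ctrl.get_state(): the state, without advancing time (a new reading comes with each control period).
- get_image(name): name is "side" or "top"; returns the picture (420x560x3 uint8, red, green, blue); there is no depth.
- calibration(name): a dict with "fx", "fy", "cx", "cy" (pixels), "eye" and "attitude" of the camera in the world. Camera axes: x right, y up, looking along -z (the intrinsics and any distortion apply to the point x, -y, -z); pixel columns grow to the right and rows downward; lengths in m; the calibration is good to about 2 mm. A picture is of the moment at which its call begins. calibration takes no time and is no camera call.
- ctrl.close_job(): hands the job in; it is judged then, once.
The state is a dict: "time": time; "joint_positions": joint angles; "qd": joint speeds; "joint_torque": joint torques, N m; "position": TCP position; "tool_rot": TCP orientation; "ft_force": force on the tool from outside, world axes, zero at the start; "torque": the same for the moment, N m; "grip_width": opening from 0.0 (shut) to 1.0 (fully open); "grip_force": force on a finger pad.
Only numpy, scipy, OpenCV 4.12 (cv2) and the standard library are available. Lean on these libraries where they do the work, as an engineer would, in place of code of your own. Each camera call takes 0.05 s, during which the arm holds its last target. There are 200 camera calls.

## Working session

There is one attempt and no reset: what is moved stays moved. The work goes in short steps, Python scripts to look and compute and a tool call to move; the robot and the scene stay as the last step left them, time stands still between calls to the robot, and variables do not carry over. Pictures are saved under pics/ and viewed, at most 10 in all, crops included, and the job is handed in when it is done.

Besides the shell and the picture viewer there is one more tool, called after "Emit:" as name(argument=value, ...), one argument or row to a line, values as JSON. apply_moves: Moves the arm, as the interface text tells. Its arguments: {"type":"object","properties":{"dp":{"type":"array"},"twist":{"type":"array"},"fingers":{"type":"array"},"newtons":{"type":"number"}},"required":["dp","twist","fingers"]}

```bash
mkdir -p pics; python3 - <<'E'
from bench import ctrl,get_image,calibration
import cv2,numpy as np
for n in("top","side"):
    i=get_image(n); cv2.imwrite(f"pics/{n}0.png",i[:,:,::-1]); print(n,calibration(n))
s=ctrl.get_state(); print(s)
E
```

```text
top {'fx': 492.0805252231328, 'fy': 492.0805252231328, 'cx': 277.5345820604743, 'cy': 208.10251855976833, 'eye': array([0.38057238, 0.05607769, 0.88020493]), 'attitude': array([ 0.15784814, -0.18226397, -1.67840639])}
side {'fx': 451.4883892037418, 'fy': 451.4883892037418, 'cx': 270.287011129648, 'cy': 206.48811527397712, 'eye': array([ 0.52502574, -0.76531163,  0.43930677]), 'attitude': array([ 1.12006144,  0.00515016, -0.02350416])}
{'time': 0.1, 'joint_positions': array([-1.20691688,  0.32174721, -0.07010407,  1.45155972,  0.02261399,
        1.37075906, -0.05693699]), 'qd': array([-0.00053871, -0.00088928,  0.00038115, -0.00364977,  0.0002586 ,
        0.00099502, -0.00076732]), 'joint_torque': array([ 2.61859223e-04, -4.92570412e+01, -4.05372335e-01, -3.13399279e+01,
       -6.40745298e-02,  3.94979480e-02,  8.16805209e-05]), 'position': array([0.2226212 , 0.61017234, 0.22156872]), 'tool_rot': array([-5.46582690e-01, -3.09347983e+00,  2.63050092e-03]), 'ft_force': array([ 0.4479399 , -0.83221315, -0.25949104]), 'torque': array([-0.00100728, -0.00105296, -0.00358358]), 'grip_force': 0.0, 'grip_width': 0.9993377358885882}
```

View pics/top0.png

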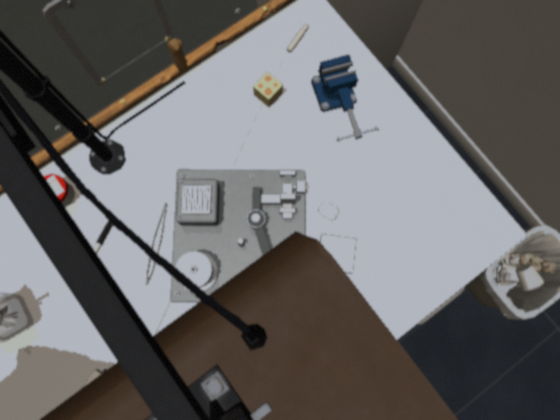

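View pics/side0.png

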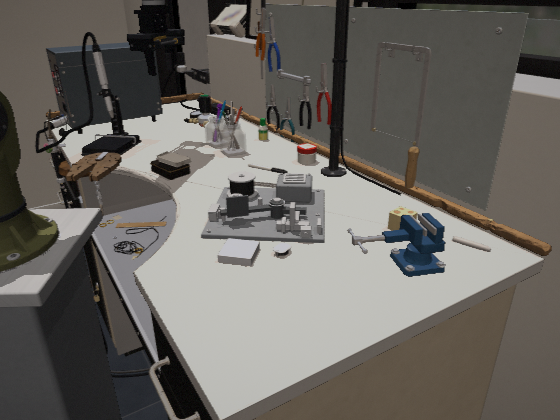

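The base shows in the top view (cols 175–307, rows 170–300), with its lower right corner hidden by a brown overhead object. The side view shows all of it (cols 205–325, rows 187–240). I'll enlarge both.

```bash
python3 - <<'E'
import cv2,numpy as np
a=cv2.imread("pics/top0.png")[160:310,165:365]; b=cv2.imread("pics/side0.png")[165:270,195:335]
cv2.imwrite("pics/tc.png",cv2.resize(a,None,fx=4,fy=4,interpolation=cv2.INTER_CUBIC))
cv2.imwrite("pics/sc.png",cv2.resize(b,None,fx=5.5,fy=5.5,interpolation=cv2.INTER_CUBIC))
E
cat > h.py <<'E'
import numpy as np
from bench import calibration
from scipy.spatial.transform import Rotation as R
def ray(n,u,v):
    c=calibration(n); d=R.from_rotvec(c["attitude"]).apply([(u-c["cx"])/c["fx"],-(v-c["cy"])/c["fy"],-1]); return c["eye"],d
def onz(n,u,v,z):
    e,d=ray(n,u,v); return e+d*(z-e[2])/d[2]
def proj(n,p):
    c=calibration(n); q=R.from_rotvec(c["attitude"]).inv().apply(np.array(p)-c["eye"]); return np.array([c["cx"]+c["fx"]*q[0]/-q[2],c["cy"]-c["fy"]*q[1]/-q[2]])
E
```

```text
(no output)
```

View pics/tc.png

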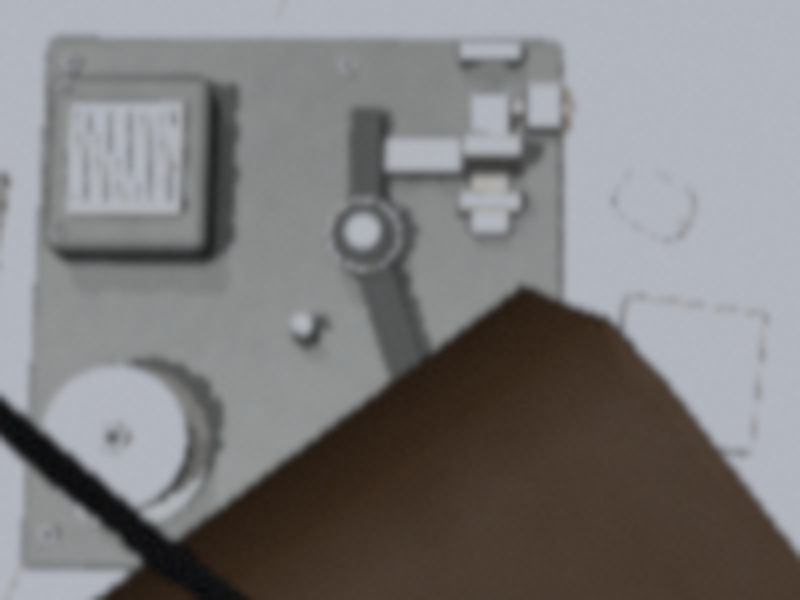

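View pics/sc.png

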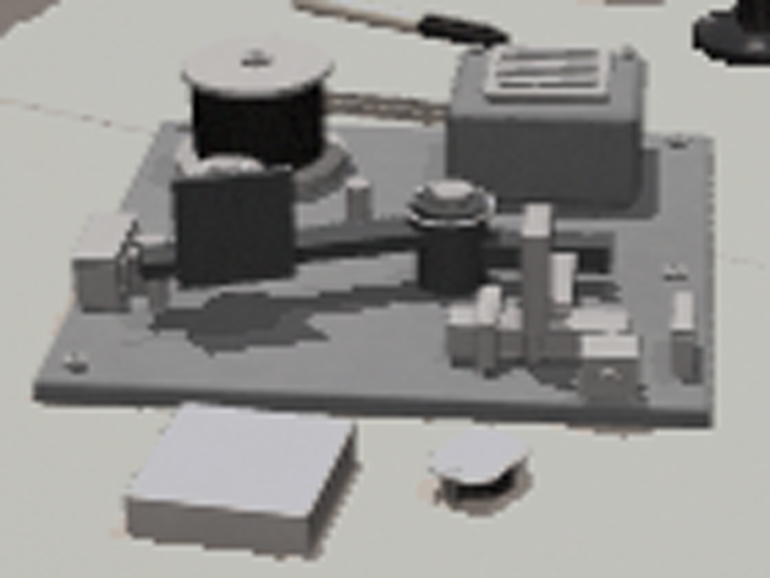

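```bash
python3 - <<'E'
from h import *
S=lambda x,y:(195+(x+.5)/5.5-.5,165+(y+.5)/5.5-.5)
T=lambda x,y:(165+(x+.5)/4-.5,160+(y+.5)/4-.5)
def tri(a,b):
    (e,d),(f,g)=ray("top",*a),ray("side",*b); A=np.c_[d,-g]; t=np.linalg.lstsq(A,f-e,rcond=None)[0]; return (e+t[0]*d+f+t[1]*g)/2, np.linalg.norm(e+t[0]*d-f-t[1]*g)
np.set_printoptions(precision=4,suppress=True)
for k,p in dict(NR=(35,383),FR=(712,408),FL=(712,137),NL=(165,122)).items(): print("side",k,onz("side",*S(*p),.012))
for k,p in dict(FL=(50,37),FR=(564,42),NL=(23,566)).items(): print("top",k,onz("top",*T(*p),.012))
print("pivot top",onz("top",*T(362,230),.051),"side",onz("side",*S(452,188),.051))
print("thumb top nr,fr,fl,nl");[print(onz("side",*S(*p),.066)) for p in((525,236),(551,236),(551,204),(527,204))]
print("thumb topview nl nr fr fl");[print(onz("top",*T(*p),.066)) for p in((463,157),(522,157),(522,133),(463,133))]
print("tab near-top, far-top, far-bot, near-bot");[print(onz("side",*S(*p),z)) for p,z in(((173,182),.074),((293,170),.074),((297,275),.030),((180,288),.030))]
print("catch cube top nr fr fl nl (z28?)");[print(onz("side",*S(*p),.028)) for p in((75,258),(118,258),(136,218),(84,213))]
print("block");[print(onz("side",*S(*p),.018)) for p in((127,500),(308,515),(357,425),(183,403))]
E
```

```text
side NR [0.3963 0.0008 0.012 ]
side FR [ 0.6316 -0.0272  0.012 ]
side FL [0.66   0.2027 0.012 ]
side NL [0.4248 0.2314 0.012 ]
top FL [0.6616 0.2065 0.012 ]
top FR [ 0.6324 -0.0276  0.012 ]
top NL [0.4247 0.2353 0.012 ]
pivot top [0.5476 0.073  0.051 ] side [0.5457 0.0725 0.051 ]
thumb top nr,fr,fl,nl
[ 0.5688 -0.0002  0.066 ]
[ 0.5777 -0.0007  0.066 ]
[0.5794 0.025  0.066 ]
[0.5709 0.0254 0.066 ]
thumb topview nl nr fr fl
[0.5712 0.0267 0.066 ]
[0.5683 0.0018 0.066 ]
[0.5787 0.0005 0.066 ]
[0.5816 0.0255 0.066 ]
tab near-top, far-top, far-bot, near-bot
[0.4462 0.0329 0.074 ]
[0.4884 0.041  0.074 ]
[0.4881 0.0451 0.03  ]
[0.4459 0.0367 0.03  ]
catch cube top nr fr fl nl (z28?)
[0.4045 0.0672 0.028 ]
[0.4206 0.0664 0.028 ]
[0.4244 0.1008 0.028 ]
[0.4038 0.1064 0.028 ]
block
[ 0.4369 -0.0878  0.018 ]
[ 0.495  -0.0991  0.018 ]
[ 0.5101 -0.0436  0.018 ]
[ 0.4506 -0.0262  0.018 ]
```

The crops give matching results from both views:
- **Thumb tab:** its top is at side crop (525–551, 204–236), so the near face is at about (0.570, 0.013).
- **Push tab:** side crop (173–297, 170–288), so the face centre is at about (0.467, 0.039) and the joint angle is near 0.
- **Pivot:** (0.547, 0.073).
- **Base:** yaw is −0.119 rad.

Next I'll shut the fingers, align the tool and move across.

Emit:
apply_moves(
  dp=[
    [0,0,0],
    [0,0,0],
    [-0.0175,-0.025,0],
    [-0.0175,-0.025,0],
    [-0.0175,-0.025,0],
    [-0.0175,-0.025,0],
    [-0.0175,-0.025,0],
    [-0.0175,-0.025,0],
    [-0.0175,-0.025,0],
    [-0.0175,-0.025,0],
  ],
  twist=[
    [0,0,-0.116],
    [0,0,-0.116],
    [0,0,0],
    [0,0,0],
    [0,0,0],
    [0,0,0],
    [0,0,0],
    [0,0,0],
    [0,0,0],
    [0,0,0],
  ],
  fingers=[1,1,1,1,1,1,1,1,1,1],
  newtons=20,
)

```text
time: 1.1
position: [0.3386, 0.3942, 0.2222]
tool_rot: [-0.185, -3.136, 0.001]
ft_force: [0.0, -0.5, 0.6]
grip_width: 0.17
grip_force: 0.0
```

Emit:
apply_moves(
  dp=[
    [-0.0175,-0.025,0],
    [-0.0175,-0.025,0],
    [-0.0175,-0.025,0],
    [-0.0175,-0.025,0],
    [-0.0175,-0.025,0],
    [-0.0175,-0.025,0],
    [-0.0175,-0.025,0],
    [-0.0175,-0.025,0],
    [-0.0175,-0.025,0],
    [-0.0175,-0.025,0],
  ],
  twist=[
    [0,0,0],
    [0,0,0],
    [0,0,0],
    [0,0,0],
    [0,0,0],
    [0,0,0],
    [0,0,0],
    [0,0,0],
    [0,0,0],
    [0,0,0],
  ],
  fingers=[1,1,1,1,1,1,1,1,1,1],
)

```text
time: 2.1
position: [0.4829, 0.1255, 0.2222]
tool_rot: [-0.185, -3.136, 0.0]
ft_force: [0.8, 1.1, -0.5]
grip_width: 0.003
grip_force: 0.0
```

Emit:
apply_moves(
  dp=[
    [-0.0176,-0.0253,0],
    [-0.0176,-0.0253,0],
    [-0.0176,-0.0253,0],
    [-0.0176,-0.0253,0],
    [0,0,0.03],
    [0,0,0.03],
    [0,0,0.03],
    [0,0,0.03],
    [0,0,0.03],
    [0,0,0.028],
  ],
  twist=[
    [0,0,0],
    [0,0,0],
    [0,0,0],
    [0,0,0],
    [0,0,0],
    [0,0,0],
    [0,0,0],
    [0,0,0],
    [0,0,0],
    [0,0,0],
  ],
  fingers=[1,1,1,1,1,1,1,1,1,1],
)

```text
time: 3.1
position: [0.5401, 0.018, 0.0429]
tool_rot: [-0.185, -3.135, 0.0]
ft_force: [0.8, 0.6, -0.8]
grip_width: 0.006
grip_force: 0.0
```

```bash
python3 - <<'E'
from bench import get_image
import cv2
b=get_image("side")[110:270,155:335,::-1]
cv2.imwrite("pics/s1.png",cv2.resize(b,None,fx=3.7,fy=3.7,interpolation=cv2.INTER_CUBIC))
E
```

```text
(no output)
```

View pics/s1.png

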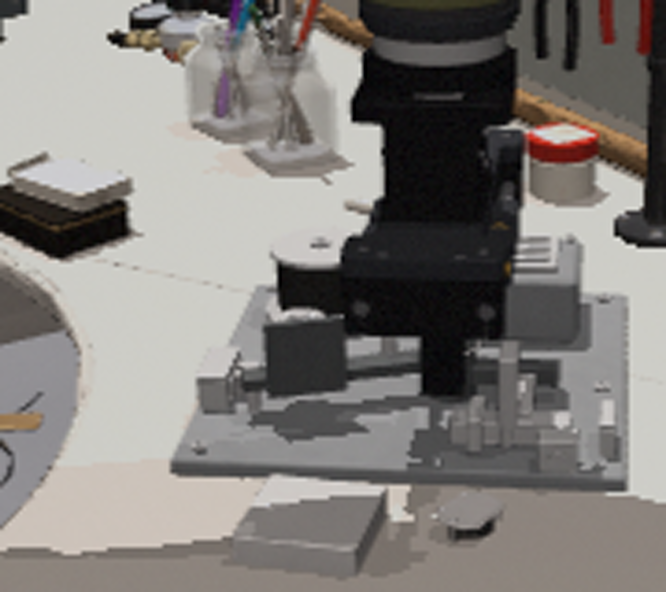

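The closed fingers (cols 422–472, rows 335–395) are clear of the plate and about 20 mm short of the thumb tab (cols 500–520). Now pushing.

Emit:
apply_moves(
  dp=[
    [-0.005,0,0],
    [-0.005,0,0],
    [-0.005,0,0],
    [-0.003,0,0],
    [-0.003,0,0],
    [-0.003,0,0],
    [-0.003,0,0],
    [-0.003,0,0],
    [-0.003,0,0],
    [-0.003,0,0],
  ],
  twist=[
    [0,0,0],
    [0,0,0],
    [0,0,0],
    [0,0,0],
    [0,0,0],
    [0,0,0],
    [0,0,0],
    [0,0,0],
    [0,0,0],
    [0,0,0],
  ],
  fingers=[1,1,1,1,1,1,1,1,1,1],
)

```text
time: 4.15
position: [0.5767, 0.0137, 0.0445]
tool_rot: [-0.185, -3.136, -0.0]
ft_force: [-0.5, 0.3, 0.7]
grip_width: 0.005
grip_force: 0.6
```

Emit:
apply_moves(
  dp=[
    [-0.002,0,0],
    [-0.002,0,0],
  ],
  twist=[
    [0,0,0],
    [0,0,0],
  ],
  fingers=[1,1],
)

```text
time: 4.35
position: [0.5803, 0.0133, 0.0445]
tool_rot: [-0.185, -3.135, -0.0]
ft_force: [-4.2, 1.2, 3.0]
grip_width: 0.004
grip_force: 2.4
```

Emit:
apply_moves(
  dp=[
    [-0.002,0,0],
    [-0.001,0,0],
  ],
  twist=[
    [0,0,0],
    [0,0,0],
  ],
  fingers=[1,1],
)

```text
time: 4.55
position: [0.5808, 0.0132, 0.0441]
tool_rot: [-0.184, -3.13, -0.001]
ft_force: [-10.3, 1.2, 6.3]
grip_width: 0.003
grip_force: 4.7
```

```bash
python3 - <<'E'
from bench import get_image,ctrl
import cv2
b=get_image("side")[170:260,230:335,::-1]
cv2.imwrite("pics/s2.png",cv2.resize(b,None,fx=6,fy=6,interpolation=cv2.INTER_CUBIC))
s=ctrl.get_state();print(s["ft_force"],s["torque"],s["position"])
E
```

```text
[-8.6737538   1.05305267  5.9605348 ] [ 0.19407411  1.66331488 -0.00357554] [0.58074656 0.01324463 0.04402779]
```

View pics/s2.png

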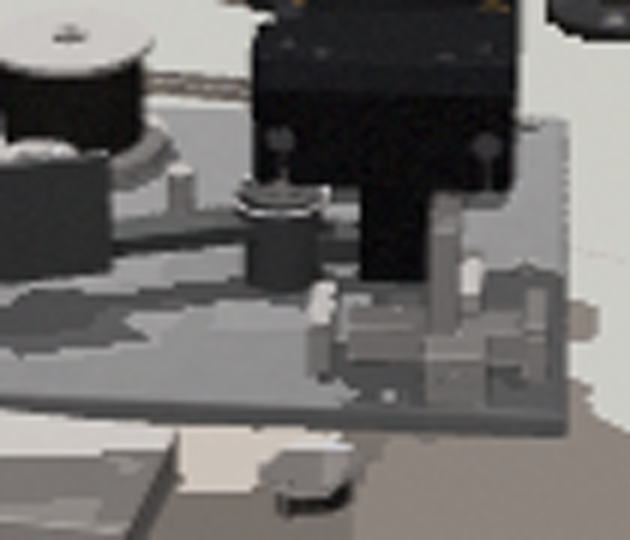

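The fingertips (cols 360–428) bear on the thumb tab (cols 430–462), and the slide appears close to its end. I'll measure the travel.

```bash
python3 - <<'E'
from h import *
b=np.array([.9929,-.1187])
O=np.array([.5304,.105])
for y in(195,207):print(onz("side",230+431/6-.4,170+y/6-.4,.066))
for p in([.5688,-.0002],[.5699,.0134]): print((np.array(p)-O)@b)
for d in(.02,.026,.032,.036): print(d,[proj("side",np.r_[np.array(p)+d*b,z]).round(1) for p,z in(([.5688,-.0002],.066),([.5688,-.0002],.04))])
E
```

```text
[0.59208241 0.02246839 0.066     ]
[0.59138133 0.01353134 0.066     ]
0.050614599999999996
0.05009246999999998
0.02 [array([300.7, 207.8]), array([300.5, 220.1])]
0.026 [array([303.9, 207.9]), array([303.6, 220.2])]
0.032 [array([307.1, 208. ]), array([306.8, 220.3])]
0.036 [array([309.2, 208.1]), array([308.9, 220.3])]
```

The slide has moved about 21 mm and is just entering the detent. I'll keep pushing in small steps.

Emit:
apply_moves(
  dp=[
    [-0.001,0,0],
    [0,0,0],
  ],
  twist=[
    [0,0,0],
    [0,0,0],
  ],
  fingers=[1,1],
)

```text
time: 4.8
position: [0.581, 0.0132, 0.0441]
tool_rot: [-0.184, -3.129, -0.001]
ft_force: [-10.1, 1.3, 7.1]
grip_width: 0.006
grip_force: 5.0
```

Emit:
apply_moves(
  dp=[
    [-0.001,0,0],
    [0,0,0],
  ],
  twist=[
    [0,0,0],
    [0,0,0],
  ],
  fingers=[1,1],
)

```text
time: 5.0
position: [0.5832, 0.013, 0.044]
tool_rot: [-0.184, -3.131, -0.0]
ft_force: [-6.1, 0.2, 2.9]
grip_width: 0.007
grip_force: 2.7
```

Moving again and the force is dropping, so I'll continue.

Emit:
apply_moves(
  dp=[
    [-0.002,0,0],
    [-0.002,0,0],
  ],
  twist=[
    [0,0,0],
    [0,0,0],
  ],
  fingers=[1,1],
)

```text
time: 5.2
position: [0.589, 0.0123, 0.0441]
tool_rot: [-0.185, -3.135, -0.0]
ft_force: [-1.3, -0.3, -0.1]
grip_width: 0.004
grip_force: 0.4
```

Emit:
apply_moves(
  dp=[
    [-0.002,0,0],
    [-0.002,0,0],
  ],
  twist=[
    [0,0,0],
    [0,0,0],
  ],
  fingers=[1,1],
)

```text
time: 5.4
position: [0.5939, 0.0117, 0.0446]
tool_rot: [0.185, 3.135, -0.0]
ft_force: [-0.4, -0.0, 0.4]
grip_width: 0.003
grip_force: 0.5
```

Emit:
apply_moves(
  dp=[
    [-0.001,0,0],
    [-0.001,0,0],
  ],
  twist=[
    [0,0,0],
    [0,0,0],
  ],
  fingers=[1,1],
)

```text
time: 5.6
position: [0.5944, 0.0116, 0.0445]
tool_rot: [-0.185, -3.134, -0.0]
ft_force: [-7.0, 0.3, 4.6]
grip_width: 0.005
grip_force: 3.4
```

```bash
python3 - <<'E'
from bench import get_image
import cv2
im=get_image("side"); cv2.imwrite("pics/s3.png",im[:,:,::-1])
for r in (208,212,216,220): print(r,im[r,292:322].mean(1).astype(int))
E
```

```text
208 [ 90  91  90  90  82  20  13  14  13  14  12  10  16  10  10  10  66 130
 141 142 140 132 129 150 150 150 149 149 150 151]
212 [ 46  44  48  44  41  18  14  15  11  14  12  10   9  14   9  13  49  97
 102 101 101 102 118 118 121 136 149 149 149 150]
216 [ 73  75  75  75  67  29  17  17   8  16  13  18  11  16  15  19  51  98
 101 101 103 130 192 192 181  97  88  87  87  88]
220 [139 139 141 150 148 130  74  75  79  88  88  89  89  88  85  73  78  98
 102 102 101 102 120 119 113  91 125 125 120  95]
```

The tab's near edge is at col 308.4, so the slide has travelled about 34 mm, jumped the detent and reached its end stop. I'll back off and go round to the right of the push tab.

Emit:
apply_moves(
  dp=[
    [0.005,0,0],
    [0.02,0,0],
    [0,0,-0.03],
    [0,0,-0.03],
    [0,0,-0.03],
    [0,0,0],
    [0,0,0],
    [0,0,0],
    [0.032,0.0055,0],
    [0.032,0.0055,0],
  ],
  twist=[
    [0,0,0],
    [0,0,0],
    [0,0,0],
    [0,0,0],
    [0,0,0],
    [0,0,-0.104],
    [0,0,-0.104],
    [0,0,-0.104],
    [0,0,0],
    [0,0,0],
  ],
  fingers=[1,1,1,1,1,1,1,1,1,1],
)

```text
time: 6.65
position: [0.5059, 0.0126, 0.1346]
tool_rot: [-0.304, 3.125, -0.002]
ft_force: [0.3, -0.7, 1.2]
grip_width: 0.003
grip_force: 0.0
```

Emit:
apply_moves(
  dp=[
    [0.032,0.0055,0],
    [0,0,0.03],
    [0,0,0.03],
    [0,0,0.03],
    [0,0,0],
  ],
  twist=[
    [0,0,0],
    [0,0,0],
    [0,0,0],
    [0,0,0],
    [0,0,0],
  ],
  fingers=[1,1,1,1,1],
)

```text
time: 7.15
position: [0.4705, 0.0117, 0.0418]
tool_rot: [0.304, -3.122, 0.001]
ft_force: [-0.2, -0.4, -0.2]
grip_width: 0.008
grip_force: 0.0
```

```bash
python3 - <<'E'
from bench import get_image
import cv2
im=get_image("side")[:,:,::-1]
cv2.imwrite("pics/s4.png",cv2.resize(im[150:260,195:335],None,fx=5.5,fy=5.4,interpolation=cv2.INTER_CUBIC))
E
```

```text
(no output)
```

View pics/s4.png

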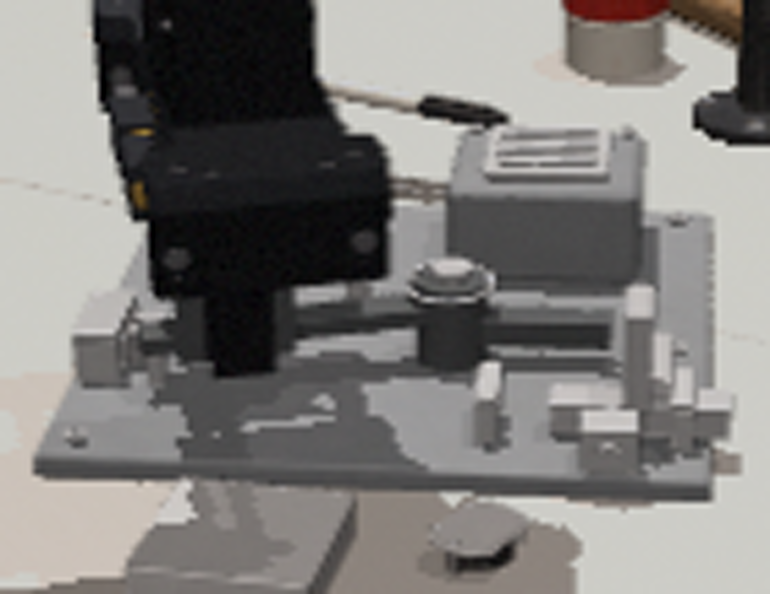

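The slide is fully withdrawn, with its tab at crop col 640 and its bar through the far guide. The fingers (cols 205–275) stand just right of the push tab. Approaching it now.

Emit:
apply_moves(
  dp=[
    [0,0.003,0],
    [0,0.003,0],
    [0,0.003,0],
  ],
  twist=[
    [0,0,0],
    [0,0,0],
    [0,0,0],
  ],
  fingers=[1,1,1],
)

```text
time: 7.5
position: [0.4726, 0.0215, 0.046]
tool_rot: [-0.305, 3.124, 0.001]
ft_force: [-0.7, -0.2, -0.3]
grip_width: 0.005
grip_force: 0.0
```

Emit:
apply_moves(
  dp=[
    [0,0.002,0],
    [0,0.002,0],
  ],
  twist=[
    [0,0,0],
    [0,0,0],
  ],
  fingers=[1,1],
)

```text
time: 7.7
position: [0.471, 0.0253, 0.045]
tool_rot: [-0.305, 3.126, 0.0]
ft_force: [0.2, -0.4, -0.2]
grip_width: 0.003
grip_force: 0.0
```

Emit:
apply_moves(
  dp=[
    [0,0.001,0],
    [0,0.001,0],
  ],
  twist=[
    [0,0,0],
    [0,0,0],
  ],
  fingers=[1,1],
)

```text
time: 7.9
position: [0.4703, 0.0269, 0.0446]
tool_rot: [-0.305, 3.127, 0.0]
ft_force: [1.4, 0.5, 0.3]
grip_width: 0.006
grip_force: 0.0
```

Emit:
apply_moves(
  dp=[
    [0,0.0015,0],
    [0,0.0015,0],
  ],
  twist=[
    [0,0,0],
    [0,0,0],
  ],
  fingers=[1,1],
)

```text
time: 8.1
position: [0.4698, 0.0283, 0.0446]
tool_rot: [-0.303, 3.127, -0.003]
ft_force: [-1.0, -5.1, 0.3]
grip_width: 0.007
grip_force: 2.4
```

Emit:
apply_moves(
  dp=[
    [0,0.0015,0],
    [0,0.0015,0],
  ],
  twist=[
    [0,0,0],
    [0,0,0],
  ],
  fingers=[1,1],
)

```text
time: 8.3
position: [0.4686, 0.0311, 0.0445]
tool_rot: [0.303, -3.126, 0.003]
ft_force: [-1.4, -6.1, 1.5]
grip_width: 0.002
grip_force: 3.0
```

In contact at about 5 N and the arm is moving. Now I'll follow the arc about the pivot.

Emit:
apply_moves(
  dp=[
    [0.0013,0.0043,0],
    [0.0013,0.0043,0],
    [0.0013,0.0043,0],
    [0.0013,0.0043,0],
    [0.0013,0.0043,0],
  ],
  twist=[
    [0,0,0.055],
    [0,0,0.055],
    [0,0,0.055],
    [0,0,0.05],
    [0,0,0.05],
  ],
  fingers=[1,1,1,1,1],
)

```text
time: 8.8
position: [0.4608, 0.0485, 0.0445]
tool_rot: [-0.119, -3.139, 0.009]
ft_force: [-0.7, -12.7, 1.8]
grip_width: 0.004
grip_force: 5.9
```

Emit:
apply_moves(
  dp=[
    [0.0013,0.0043,0],
    [0.0013,0.0043,0],
    [0.0013,0.0043,0],
  ],
  twist=[
    [0,0,0.05],
    [0,0,0.05],
    [0,0,0.05],
  ],
  fingers=[1,1,1],
)

```text
time: 9.1
position: [0.4579, 0.0648, 0.0445]
tool_rot: [-0.352, -3.121, 0.004]
ft_force: [-1.7, -6.8, 2.3]
grip_width: 0.004
grip_force: 3.7
```

Force peaked at 12.7 N and fell to 6.8 N. The estimated angle is about 0.43, past the catch. Continuing to the stop post.

Emit:
apply_moves(
  dp=[
    [0.0013,0.0043,0],
    [0.0013,0.0043,0],
    [0.0013,0.0043,0],
  ],
  twist=[
    [0,0,0.05],
    [0,0,0.05],
    [0,0,0.05],
  ],
  fingers=[1,1,1],
)

```text
time: 9.4
position: [0.4576, 0.0781, 0.0444]
tool_rot: [-0.585, -3.085, 0.005]
ft_force: [-1.0, -7.0, 3.1]
grip_width: 0.005
grip_force: 4.0
```

Emit:
apply_moves(
  dp=[
    [0.0006,0.002,0],
    [0.0006,0.002,0],
  ],
  twist=[
    [0,0,0.024],
    [0,0,0.024],
  ],
  fingers=[1,1],
)

```text
time: 9.6
position: [0.4575, 0.0808, 0.0444]
tool_rot: [-0.657, -3.07, 0.008]
ft_force: [-3.8, -13.1, 7.9]
grip_width: 0.005
grip_force: 7.2
```

Emit:
apply_moves(
  dp=[
    [0,0.001,0],
    [0,0.001,0],
  ],
  twist=[
    [0,0,0],
    [0,0,0],
  ],
  fingers=[1,1],
)

```text
time: 9.8
position: [0.4576, 0.0809, 0.0444]
tool_rot: [-0.656, -3.068, 0.012]
ft_force: [-6.9, -16.1, 10.0]
grip_width: 0.001
grip_force: 8.7
```

The arm has stopped and the force has risen to about 17 N. The contact point is (0.462, 0.091), against a predicted (0.462, 0.091) at 0.62 rad. I'll hold briefly and check.

Emit:
apply_moves(
  dp=[
    [0,0,0],
    [0,0,0],
    [0,0,0],
    [0,0,0],
    [0,0,0],
  ],
  twist=[
    [0,0,0],
    [0,0,0],
    [0,0,0],
    [0,0,0],
    [0,0,0],
  ],
  fingers=[1,1,1,1,1],
)

```text
time: 10.3
position: [0.4575, 0.0808, 0.0444]
tool_rot: [-0.657, -3.068, 0.011]
ft_force: [-5.6, -14.6, 9.2]
grip_width: 0.005
grip_force: 7.9
```

```bash
python3 - <<'E'
from bench import get_image
import cv2
a=get_image("side")[150:260,195:335,::-1]
cv2.imwrite("pics/s5.png",cv2.resize(a,None,fx=5.5,fy=5.4,interpolation=cv2.INTER_CUBIC))
b=get_image("top")[160:310,165:365,::-1]
cv2.imwrite("pics/t5.png",cv2.resize(b,None,fx=4,fy=4,interpolation=cv2.INTER_CUBIC))
E
```

```text
(no output)
```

View pics/s5.png

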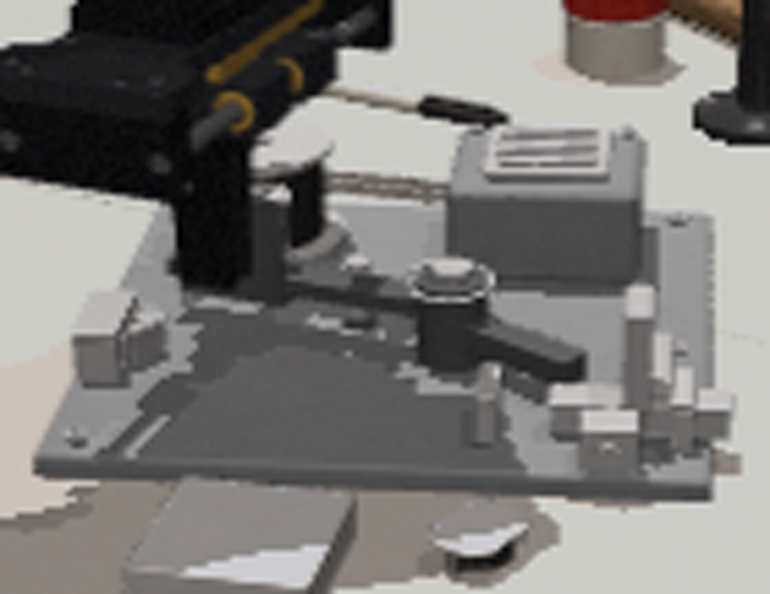

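View pics/t5.png

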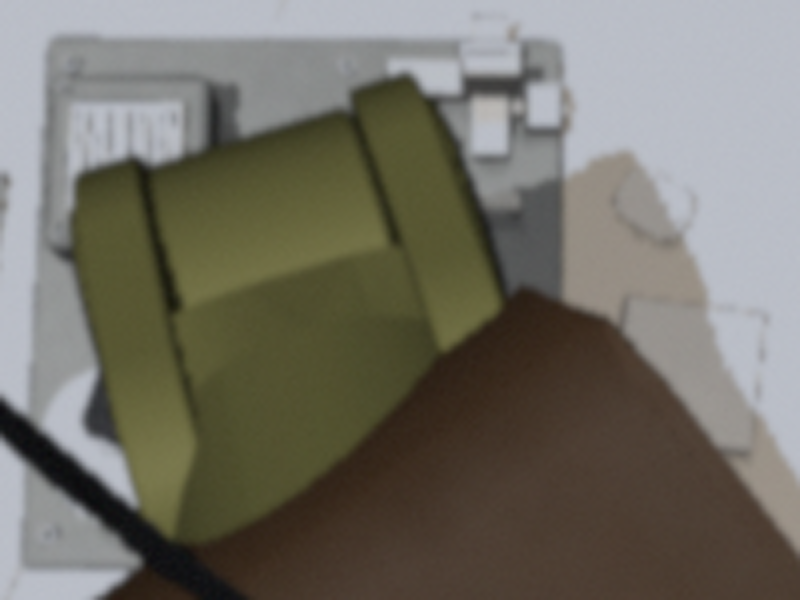

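The side view shows the tensioner arm resting at the stop post (crop 357, 265), the fingers pressing its tab (cols 180–285), and the slide withdrawn (tab at col 640). In the top view the block and loupe have not moved. The push is steady at about 15 N.

```bash
python3 -c "
from bench import ctrl
print(ctrl.close_job())"
```

```text
the job is handed in; nothing more can be done
None
```

The lock slide is snapped into its detent at the end stop, the tensioner arm was then pushed past its catch to the stop post and is still held there at about 15 N, and the job is handed in.

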